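# Set the batch wheel of the parts counter and start it

## Robot

A 6-joint arm with a two-finger parallel gripper is mounted at the origin on the work surface. World frame = base frame: x ahead of the robot, y to its left, z up, the work surface at z = 0. Lengths are in mm, angles in rad, forces in N, time in s.
With the tool pointing down it reaches from about 350 to 975 mm from the base axis. Payload 7.1 kg.
Tool frame: the origin (TCP) lies at the very end of the fingers, on their centre line; the grasp point (between the pads) lies 19 mm behind it (ctrl.grip_depth is the distance from the TCP to the grasp point, in mm); x points along the fingers, z is the direction in which the jaws open and shut, and the axes are right-handed (so a half turn about x gives the same grasp; the last joint's range is limited). The gripper opens to 88 mm and grips with 3 to 60 N. Pads are 20 mm wide; open, the fingers measure 115 mm over their backs; the gripper's body (75 mm by 178 mm) begins 61 mm behind the grasp point.
Start: joints at [-1.206, 0.423, 1.63, -0, 1.089, -0.019], TCP at [234.045, -579.506, 222.675] pointing down, gripper open.
Joint ranges: [-3, 3], [-0.9, 2.11], [0.09, 2.58], [-1.31, 4.45], [0.11, 2.69], [-2.54, 2.54]. Speed limits (rad/s): [2.39, 2.39, 3.01, 3.14, 3.14, 3.14].

## Interface

Orientations are given as a rotation vector (axis times angle).
In Python, from workcell import ctrl gives the robot as it stands. The module is installed in compiled form; this text tells all that it offers.
- The arm moves only by the tool send_rows, never from a script. Its argument "rows" is a list of rows, each a list of 4 numbers: the shift along the tool's x, y, z in mm, then the turn about the tool's x in rad. In form: [[x, y, z, turn], ...]. A call has 1 to 10 rows; each row shifts and turns the pose as measured when the row begins, along the tool's axes as they then stand; what a row does not reach is not made up. A row lasts 1/12 s, in which the tool goes at most 41.7 mm and 7.16 degrees, less where a joint would pass 70% of its speed; a pose out of reach is approached as far as the arm can. A call with a gripper value outside its range is refused whole. "fingers" is the opening, from 0 (shut) to 1 (fully open), set as the call begins (left out, the last holds). The fingers move at their own pace and stop on an object; the grip force is fixed at half the most. Time passes only in rows, so rows that do not move let the fingers close. It gives the time, the measured TCP pose, the force and the opening at its end, in the units of the state.
- ctrl.get_obs(): the state, without advancing time (a new reading comes with each control period).
- ctrl.get_image(name): name is "scene" or "top" or "wrist"; returns a dict with "img" (400x640x3 uint8, red, green, blue), "depth" (400x640 float32, mm along the optical axis (not along the pixel's ray), 0 where there is no reading), "mtx" (3x3 intrinsics, pixels), "world_from_camera" (4x4, takes a point from camera to world coordinates). Camera axes: x right, y down, z forward; pixel columns grow to the right and rows downward; lengths in mm; the calibration is good to about 2 mm. A picture is of the moment at which its call begins.
- ctrl.close_job(): hands the job in, once; it reports no verdict.
The state is a dict: "t": time; "qpos": joint angles; "qvel": joint speeds; "joint_torque": joint torques, N m; "ee_pos": TCP position; "orientation": TCP orientation; "ft_force": force on the tool from outside, world axes, zero at the start; "moment": the same for the moment, N m; "width": finger opening in mm.
Only numpy, scipy, OpenCV 4.12 (cv2) and the standard library are available. Lean on these libraries where they do the work, as an engineer would, in place of code of your own. Each camera call takes 0.05 s, during which the arm holds its last target.

## Task

Set the parts counter to the batch size marked with yellow paint: with a fingertip, flick the ribbed thumbwheel's edge forward (its top away from the front of the counter), click by click, until the yellow patch has come to rest between the two white pointers. Then press the green start button down and let it spring back. Pinch and lift nothing, do not press the red stop button or start the counter at any other setting, and leave all the loose things where they stand.

Things in the scene. Friction and masses are not known exactly. Their poses are not given: they have to be found in the camera images.
- counter: the parts counter, fixed: a light grey housing 320 mm deep (x), 300 mm wide (y), its flat dark control deck 95 mm above the table along the front 125 mm; behind the deck a round steel feeder bowl (188 mm across, centred 65 mm behind the origin, rim 185 mm above the table) and a chute at its -y side. Origin: centre of the underside; x points from the front (control deck) to the back, z up
- wheel_axle (a point): centre of the dark batch thumbwheel, in the housing 17 mm below the deck; x = the way its top moves when advanced, y = its axle, z up. 24 mm wide; it stands 19 mm out of a slot 66 mm long (x) in the deck. Eight straight grey ribs, 45 deg apart, 2.6 mm thick, tips 36 mm from the axle, on a drum of radius 24 mm. At rest in any click one rib leans 40 deg to -x from upright, the next 5 deg to +x
- wheel_top (a point): topmost point of the wheel's rib circle, 36 mm above its axle. To advance one click: bring a fingertip down with its front face 27 mm or more before (-x of) this point and its end 10 to 13 mm below it, move along +x, pushing the leaning rib, until the front face is 5 to 9 mm before this point, then lift off: a spring detent (about 2 N at the rim) pulls the wheel on into the click. Much further, the tip jams on the next rib
- pointer (a point): the reading line, at deck height: midway between two white bars (4 x 12 mm) on the deck on either side of the slot, 8 mm before (-x of) the axle. The part of the drum between the two ribs seen here is the setting in force
- batch_wheel (a joint): turn of the batch wheel in rad; grows as its top moves to +x. It clicks every 0.785 rad (45 deg): settings 0 to 7 lie at 0, 0.785, ... 5.498, with end stops just outside. Between the ribs the drum carries a white bar, wider with each setting; setting 6 (4.712 rad) is painted yellow, flanks of its two ribs too. It starts at one of the settings 1 to 4
- start_top (a point): centre of the top face of the green start button, 28 mm across, 14 mm above the deck, on a flat aluminium collar 44 mm across and 4 mm high; 85 mm to the -y side of the wheel
- start (a joint): travel of the green button in m: 0 up, 0.006 fully down (5 N); springs back
- stop_top (a point): centre of the top face of the red stop button, same size as the green one, 65 mm beyond it to -y. Not to be pressed
- stop (a joint): travel of the red button in m: 0 up, 0.006 fully down
- cup: white plastic cup, 72 mm across, 70 mm high, loose on the table under the chute; origin at its underside
- fitting: brass sample fitting, 26 mm across, 30 mm high, loose on the deck about 65 mm to the +y side of the wheel; origin at its underside
- jar: clear jar with a grey cap, 72 mm across, 90 mm high, loose on the table; origin at its underside
- bottle: white bottle with a blue cap, 60 mm across, 150 mm high, loose on the table; origin at its underside
- tape: roll of brown tape, 100 mm across, 48 mm high, loose on the table; origin at its underside
- carton: small closed carton, 110 x 80 x 70 mm, loose on the table; origin at its underside

How it is judged (in metres and radians):
On the way, in this order (a step that is already met when the one before it is completed fails the run):
1. the wheel rests in the click of the yellow mark (value of joint batch_wheel between 4.582 and 4.842 rad and velocity of joint batch_wheel between -0.2 and 0.2 rad/s and contact force between the fingers and batch_wheel below 0.3 N), for 0.2 s.
2. the green start button is pressed down (value of joint batch_wheel between 4.582 and 4.842 rad and value of joint start above 0.004 m), for 0.05 s.
At the end, for the whole second after the job is handed in: the wheel rests in the click of the yellow mark (4.712 rad, within 0.13 rad), the green button has been pressed at least 4 of its 6 mm after that and is up again, the red one is up, and every loose thing is within 30 mm of where it began (value of joint batch_wheel between 4.582 and 4.842 rad and value of joint each of start, stop below 0.002 m and distance of each of cup, fitting, jar, bottle, tape, carton from where it was at the start of the episode below 0.03 m); the robot touches nothing.
It fails at once if the counter is started (green button more than 3 mm down) while the wheel is not at the yellow mark (value of joint start above 0.003 m and not (value of joint batch_wheel between 4.582 and 4.842 rad)).
It fails at once if the red stop button is pressed more than 3 mm (value of joint stop above 0.003 m).
It fails at once if a loose thing is lifted, carried or pushed more than 30 mm (distance of any of cup, fitting, jar, bottle, tape, carton from where it was at the start of the episode above 0.03 m).
It also fails if it takes over 51 s, if anything falls off the work surface, if the arm or the gripper's body presses on something with over 40 N, if the wrist force passes 120 N, or if a joint passes its speed limit or range.

## Working session

There is one attempt and no reset: what is moved stays moved. The work goes in short steps, Python scripts to look and compute and a tool call to move; the robot and the scene stay as the last step left them, time stands still between calls to the robot, and variables do not carry over. Pictures are saved under pics/ and viewed, and the job is handed in when it is done.

Besides the shell and the picture viewer there is one more tool, called after "Request:" by a JSON object that holds its "name" and its "arguments". send_rows: Moves the arm, as the interface text tells. Its arguments: {"type":"object","properties":{"rows":{"type":"array"},"fingers":{"type":"number"}},"required":["rows"]}

```bash
mkdir -p pics
cat > h.py <<'E'
import numpy as np,cv2
from workcell import ctrl
def shot(n,f):
    d=ctrl.get_image(n); cv2.imwrite('pics/'+f+'.png',cv2.cvtColor(d['img'],cv2.COLOR_RGB2BGR)); np.savez('pics/'+f+'.npz',**d); return d
def pt(d,u,v):
    z=d['depth'][int(v),int(u)]; p=np.linalg.inv(d['mtx'])@[u,v,1]*z
    return (d['world_from_camera']@np.r_[p,1])[:3]
E
python3 - <<'E'
from h import *
o=ctrl.get_obs()
print({k:np.round(v,3) for k,v in o.items()})
for n in('scene','top','wrist'): shot(n,n+'0')
from scipy.spatial.transform import Rotation as R
print(R.from_rotvec(o['orientation']).as_matrix().round(3))
E
```

```text
{'t': np.float64(0.0), 'qpos': array([-1.206,  0.424,  1.631,  0.   ,  1.089, -0.019]), 'qvel': array([-0.   , -0.002, -0.   ,  0.001,  0.001, -0.001]), 'joint_torque': array([ 1.0000e-03, -5.4461e+01, -2.7367e+01,  6.4000e-02,  2.3000e-02,
       -0.0000e+00]), 'ee_pos': array([ 233.853, -579.008,  221.905]), 'orientation': array([ 0.923,  1.368, -0.921]), 'ft_force': array([0.78 , 0.081, 0.632]), 'moment': array([-0.047, -0.028, -0.014]), 'width': np.float64(87.593)}
[[-0.001  0.927  0.374]
 [ 0.001  0.374 -0.927]
 [-1.     0.    -0.002]]
```

View pics/scene0.png

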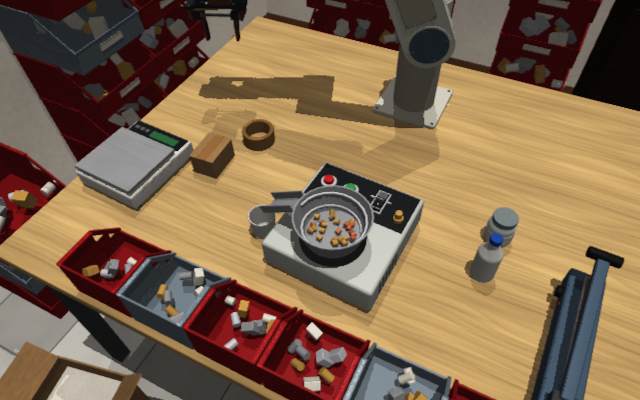

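View pics/top0.png

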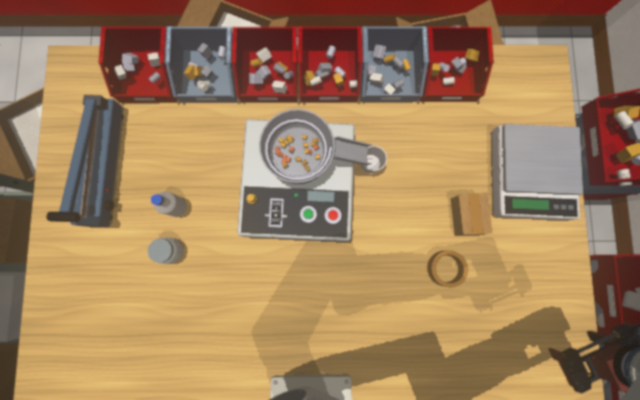

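View pics/wrist0.png

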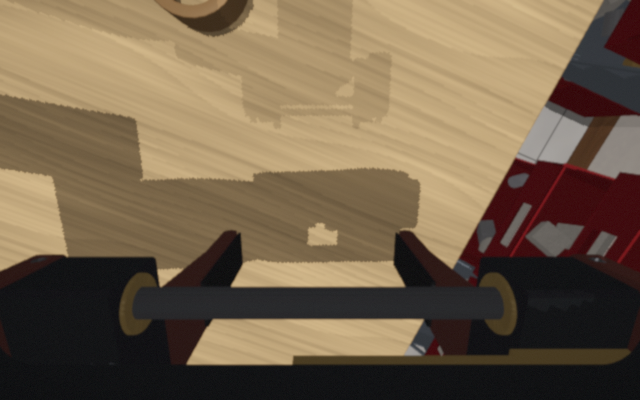

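Run:
```python
from h import *
d=dict(np.load('pics/top0.npz'))
im=cv2.cvtColor(d['img'],cv2.COLOR_RGB2BGR)[110:250,230:400]
cv2.imwrite('pics/c0.png',cv2.resize(im,None,fx=4.5,fy=4,interpolation=cv2.INTER_CUBIC))
for n,u,v in [('green',308,214),('red',333,215),('fit',251,198),('FL deck',243,234),('FR deck',349,237),('wheel',276,213),('deck',292,226),('jar',165,250),('bottle',157,200),('cup',374,158),('tape',448,252)]: print(n,pt(d,u,v).round(1))
print(d['world_from_camera'].round(3),d['mtx'])
```

```text
green [538.4   3.9 109.4]
red [535.4 -61.2 109. ]
fit [579.3 150.5 122.7]
FL deck [488.3 174.5  94.2]
FR deck [ 478.6 -103.    96.3]
wheel [542.4  87.9 101.1]
deck [508.3  46.1  96.7]
jar [448.2 377.   91.3]
bottle [571.1 379.1 153.5]
cup [ 713.2 -188.9    5.4]
tape [ 438.  -377.4   48.5]
[[-7.000000e-03 -9.900000e-01  1.390000e-01  4.344010e+02]
 [-1.000000e+00  6.000000e-03 -1.100000e-02 -1.154900e+01]
 [ 1.000000e-02 -1.390000e-01 -9.900000e-01  1.113287e+03]
 [ 0.000000e+00  0.000000e+00  0.000000e+00  1.000000e+00]] [[387.40196901   0.         318.18961685]
 [  0.         387.40196901 199.77395263]
 [  0.           0.           1.        ]]
```

View pics/c0.png

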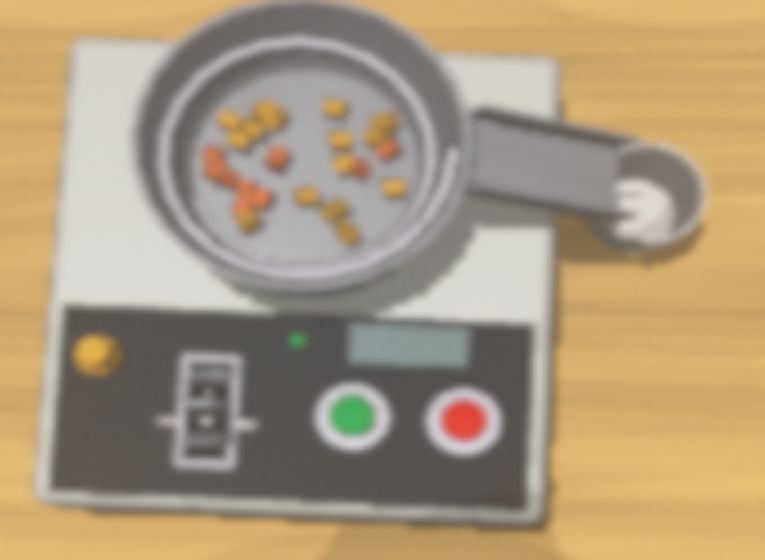

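Run:
```python
from h import *
from scipy.spatial.transform import Rotation as R
d=dict(np.load('pics/wrist0.npz')); o=ctrl.get_obs()
T=np.eye(4);T[:3,:3]=R.from_rotvec(o['orientation']).as_matrix();T[:3,3]=o['ee_pos']
C=np.linalg.inv(T)@d['world_from_camera']
print(C.round(3)); np.save('C.npy',C)
print(d['mtx'])
# in tool axes, delta to (440,60,300) at first orientation
print(T[:3,:3].T@(np.array([440,60,300])-T[:3,3]))
```

```text
[[ 0.00000e+00 -2.49000e-01  9.68000e-01 -1.61971e+02]
 [-1.00000e-03 -9.68000e-01 -2.49000e-01  6.71620e+01]
 [ 1.00000e+00 -1.00000e-03 -0.00000e+00 -8.61000e-01]
 [ 0.00000e+00  0.00000e+00  0.00000e+00  1.00000e+00]]
[[301.2684171    0.         317.62773541]
 [  0.         301.2684171  204.73502472]
 [  0.           0.           1.        ]]
[ -77.29644577  430.41416372 -515.53890808]
```

Request:
{"name": "send_rows", "arguments": {"rows": [[-8, 24, -30, 0], [-8, 24, -30, 0], [-8, 24, -30, 0], [-8, 24, -30, 0], [-8, 24, -30, 0], [-8, 24, -30, 0], [-8, 24, -30, 0], [-8, 24, -30, 0], [-8, 24, -30, 0], [-8, 24, -30, 0]], "fingers": 0}}

```text
t: 0.98
ee_pos: [344.1, -200.9, 300.5]
orientation: [0.934, 1.369, -0.93]
ft_force: [0.5, -0.8, -0.1]
width: 24.5
```

```bash
cat >> h.py <<'E'
from scipy.spatial.transform import Rotation as R
def tgt(p,yaw):
    "shift in tool axes to p, then turn for tool-y heading yaw"
    o=ctrl.get_obs(); M=R.from_rotvec(o['orientation']).as_matrix()
    h=np.arctan2(M[1,1],M[0,1])
    print('t',o['t'].round(2),'pos',o['ee_pos'].round(1),'head',h.round(4),'F',o['ft_force'].round(1),'q6',o['qpos'][5].round(2),'w',o['width'].round(1))
    print('shift',(M.T@(np.array(p)-o['ee_pos'])).round(1),'turn',round(h-yaw,4), 'x',M[:,0].round(4))
E
python3 -c "
from h import *
tgt([440,60,300],-0.04)"
```

```text
Traceback (most recent call last):
  File "h.py", line 13, in tgt
    print('t',o['t'].round(2),'pos',o['ee_pos'].round(1),'head',h.round(4),'F',o['ft_force'].round(1),'q6',o['qpos'][5].round(2),'w',o['width'].round(1))
              ^^^^^^^^^^^^
AttributeError: 'float' object has no attribute 'round'
```

Request:
{"name": "send_rows", "arguments": {"rows": [[0, 26.5, -29.5, 0], [0, 26.5, -29.5, 0], [0, 26.5, -29.5, 0], [0, 26.5, -29.5, 0], [0, 26.5, -29.5, 0], [0, 26.5, -29.5, 0], [0, 20, -22, 0], [0, 0, 0, 0.12], [0, 0, 0, 0.12], [0, 0, 0, 0.12]]}}

```text
t: 1.82
ee_pos: [441.5, 71.0, 304.5]
orientation: [1.207, 1.215, -1.196]
ft_force: [0.8, 0.6, 0.0]
width: 0.9
```

```bash
sed -i "s/o\['t'\].round(2)/round(float(o['t']),2)/; s/o\['width'\].round(1)/round(float(o['width']),1)/" h.py
python3 -c "
from h import *
tgt([440,60,300],-0.04)
shot('wrist','w1')"
```

```text
t 1.82 pos [441.5  71.  304.5] head 0.0105 F [0.8 0.6 0. ] q6 1.69 w 0.9
shift [ 4.4 -1.6 11. ] turn 0.0505 x [ 0.004  0.005 -1.   ]
```

View pics/w1.png

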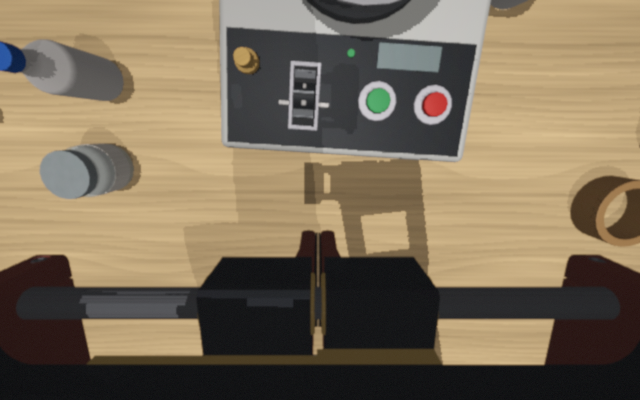

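```bash
cat >> h.py <<'E'
def ray(d,u,v,z):
    Tm=d['world_from_camera']; r=Tm[:3,:3]@(np.linalg.inv(d['mtx'])@[u,v,1]); c=Tm[:3,3]
    return c+r*(z-c[2])/r[2]
E
python3 - <<'E'
from h import *
d=dict(np.load('pics/w1.npz'))
im=cv2.cvtColor(d['img'],cv2.COLOR_RGB2BGR)[50:140,270:350]
cv2.imwrite('pics/c1.png',cv2.resize(im,None,fx=6.5,fy=6.5,interpolation=cv2.INTER_CUBIC))
hsv=cv2.cvtColor(d['img'],cv2.COLOR_RGB2HSV)
for n,m in [('g',cv2.inRange(hsv[:150,350:400],(50,120,60),(80,255,255))),('r',cv2.inRange(hsv[80:130,415:450],(0,150,90),(8,255,255)))]:
    M=cv2.moments(m,True); u=M['m10']/M['m00']+(350 if n=='g' else 415); v=M['m01']/M['m00']+(0 if n=='g' else 80)
    print(n,u,v,M['m00'],ray(d,u,v,109).round(1),pt(d,u,v).round(1))
for u,v in [(227,145),(462,158),(225,28),(477,46),(245,48),(340,120)]: print(u,v,pt(d,u,v).round(1))
E
```

```text
g 375.77030162412996 96.8677494199536 431.0 [542.8   8.3 109. ] [542.7   8.5 110.5]
r 434.19257540603246 104.06264501160092 431.0 [535.8 -58.  109. ] [535.8 -58.3 108.2]
227 145 [487.1 183.7  93. ]
462 158 [ 466.  -148.9   -1.2]
225 28 [615.3 177.5  93.6]
477 46 [ 599.2 -104.5   94.9]
245 48 [587.8 149.2 124.8]
340 120 [517.8  46.7  94.7]
```

View pics/c1.png

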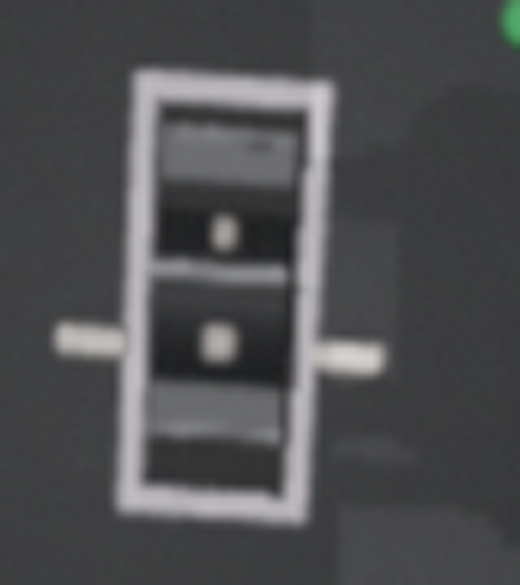

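Run:
```python
from h import *
d=dict(np.load('pics/w1.npz'))
P=[ray(d,a/6.5+270-.4,b/6.5+50-.4,95.5) for a,b in [(135,70),(333,82),(305,522),(118,512),(90,340),(350,358)]]
for p in P: print(p.round(1))
c=np.mean(P[:4],0);print('slot centre',c,'pointer mid',(P[4]+P[5])/2)
x=(P[0]+P[1]-P[2]-P[3]);print('yaw',np.arctan2(x[1],x[0]),np.linalg.norm(x)/2); y=P[4]-P[5];print('yaw',np.arctan2(-y[0],y[1]))
hsv=cv2.cvtColor(d['img'],cv2.COLOR_RGB2HSV)
m=cv2.inRange(hsv[80:125,355:400],(50,120,60),(80,255,255));M=cv2.moments(m,True);u=M['m10']/M['m00']+355;v=M['m01']/M['m00']+80
g=ray(d,u,v,109);r=np.array([535.8,-58,109]);print(u,v,g,'yaw',np.arctan2(-(r-g)[0]*-1,-(r-g)[1]))
```

```text
[582.4 104.9  95.5]
[580.7  70.3  95.5]
[506.1  74.5  95.5]
[507.5 108.9  95.5]
[537.5 113.6  95.5]
[534.9  66.7  95.5]
slot centre [544.1787672   89.68031854  95.5       ] pointer mid [536.20741642  90.12213972  95.5       ]
yaw -0.05512800345499049 74.84466975383404
yaw -0.05608306373287349
377.6475 100.2975 [539.18304166   5.93614414 109.        ] yaw -0.05286352124565487
```

```bash
cat >> h.py <<'E'
A=np.array([544.2,89.7,0]); YAW=-0.055; X=np.array([np.cos(YAW),np.sin(YAW),0]); Y=np.array([-X[1],X[0],0])
def W(s,l,z): return A+X*s+Y*l+[0,0,z]
def st(s,l,z):
    tgt(W(s,l,z),YAW); o=ctrl.get_obs(); e=o['ee_pos']-A; print('s,l,z',(e@X).round(1),(e@Y).round(1),e[2].round(1))
E
python3 -c "
from h import *
st(-42,0,140)"
```

```text
t 1.87 pos [441.3  70.8 304.4] head 0.0022 F [ 0.8 -0.1  0. ] q6 1.7 w 0.5
shift [164.8  60.4 -20.3] turn 0.0572 x [ 0.0038  0.005  -1.    ]
s,l,z -101.7 -24.6 304.4
```

Request:
{"name": "send_rows", "arguments": {"rows": [[0, 0, 0, 0.057], [33, 12, -5, 0], [33, 12, -5, 0], [33, 12, -5, 0], [33, 12, -5, 0], [22, 12, -5, 0], [0, 0, 0, 0]]}}

```text
t: 2.45
ee_pos: [508.0, 94.0, 148.2]
orientation: [1.249, 1.185, -1.225]
ft_force: [-0.5, -0.1, -0.3]
width: 0.3
```

```bash
python3 -c "
from h import *
st(-42,0,102.5)
shot('wrist','w2')"
```

```text
t 2.45 pos [508.   94.  148.2] head -0.0394 F [-0.5 -0.1 -0.3] q6 1.76 w 0.3
shift [45.6 -6.3  2.5] turn 0.0156 x [ 0.0132  0.0059 -0.9999]
s,l,z -36.4 2.3 148.2
```

View pics/w2.png

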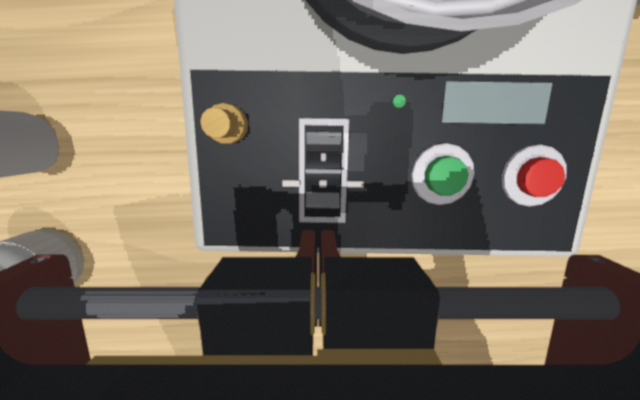

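Run:
```python
from h import *
d=dict(np.load('pics/w2.npz'))
im=cv2.cvtColor(d['img'],cv2.COLOR_RGB2BGR)[110:260,260:380]
cv2.imwrite('pics/c2.png',cv2.resize(im,None,fx=4.5,fy=4,interpolation=cv2.INTER_CUBIC))
print('deck z',[np.median([pt(d,u+i,v+j)[2] for i in range(4) for j in range(4)]).round(1) for u,v in [(270,150),(380,110),(380,220),(250,230)]])
for u,v in [(308,233),(328,233),(308,237),(330,240)]: 
    p=pt(d,u,v); e=p-A; print(u,v,(e@X).round(1),(e@Y).round(1),p[2].round(1))
o=ctrl.get_obs(); e=o['ee_pos']-A; print('now',(e@X).round(1),(e@Y).round(1),e[2])
```

```text
deck z [np.float64(95.3), np.float64(95.5), np.float64(95.7), np.float64(95.1)]
308 233 -25.6 8.3 154.8
328 233 -25.9 -2.7 153.6
308 237 -25.7 8.0 161.0
330 240 -25.6 -3.4 165.3
now -37.1 2.0 149.53302764582733
```

View pics/c2.png

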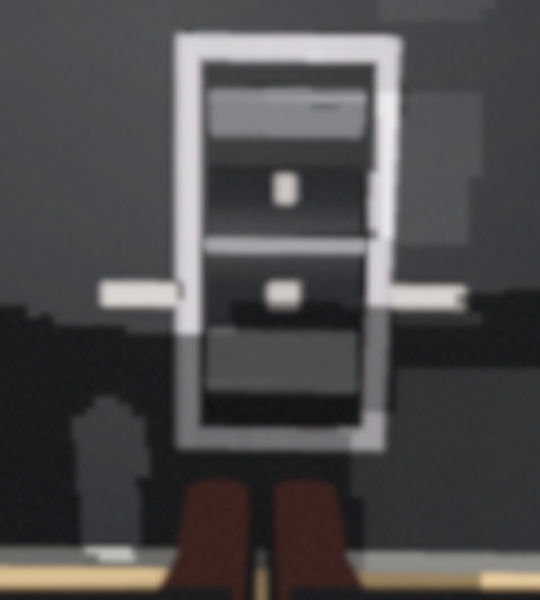

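Run:
```python
from h import *
d=dict(np.load('pics/w2.npz'))
P=[ray(d,a/4.5+260-.4,b/4+110-.4,95.4) for a,b in [(175,33),(402,38),(385,450),(177,450),(98,294),(467,298)]]
for p in P: e=p-A; print((e@X).round(1),(e@Y).round(1))
c=(np.mean(P[:4],0)-A);print('centre s,l',c@X,c@Y)
p=(P[4]+P[5])/2-A;print('ptr',p@X,p@Y)
x=(P[0]+P[1]-P[2]-P[3]);print('yaw',np.arctan2(x[1],x[0]),np.linalg.norm(x)/2)
hsv=cv2.cvtColor(d['img'],cv2.COLOR_RGB2HSV)
m=cv2.inRange(hsv[140:210,410:480],(50,120,60),(80,255,255));M=cv2.moments(m,True);u=M['m10']/M['m00']+410;v=M['m01']/M['m00']+140
g=ray(d,u,v,109)-A;print(u,v,M['m00'],g@X,g@Y, pt(d,u,v))
st(-43,0,102.5)
```

```text
37.3 17.5
36.9 -17.3
-37.1 -17.4
-37.7 17.2
-8.4 29.9
-8.2 -29.5
centre s,l -0.15769850180507972 0.008189611872377737
ptr -8.300679689393673 0.19735036709745477
yaw -0.051843097446501646 74.51381229311569
446.03325223033255 175.32846715328466 1233.0 0.9939603090125645 -82.69990487133126 [540.59855874   6.94571615 108.69954203]
t 2.5 pos [507.3  93.8 149.5] head -0.0396 F [-0.7 -0.1  0.3] q6 1.76 w 0.4
shift [46.9 -6.5  2.3] turn 0.0154 x [ 0.0129  0.0058 -0.9999]
s,l,z -37.1 2.0 149.5
```

Request:
{"name": "send_rows", "arguments": {"rows": [[0, -6.5, 2.5, 0.015], [15, 0, 0, 0], [15, 0, 0, 0], [8, 0, 0, 0], [0, 0, 0, 0]]}}

```text
t: 2.92
ee_pos: [500.2, 90.2, 117.1]
orientation: [1.263, 1.174, -1.231]
ft_force: [-0.1, 0.1, -1.1]
width: 0.4
```

```bash
python3 -c "
from h import *
st(-43,0,103)"
```

```text
t 2.92 pos [500.2  90.2 117.1] head -0.0536 F [-0.1  0.1 -1.1] q6 1.77 w 0.4
shift [14.1  0.7 -1.8] turn 0.0014 x [ 0.0195  0.0066 -0.9998]
s,l,z -44.0 -1.9 117.1
```

Request:
{"name": "send_rows", "arguments": {"rows": [[10, 1, -2, 0], [5, 0, 0, 0], [0, 0, 0, 0], [0, 0, 0, 0]]}}

```text
t: 3.25
ee_pos: [502.6, 92.3, 104.8]
orientation: [1.266, 1.171, -1.226]
ft_force: [-0.6, -0.2, -0.5]
width: 0.6
```

```bash
python3 -c "
from h import *
st(-18,0,103)"
```

```text
t 3.25 pos [502.6  92.3 104.8] head -0.0536 F [-0.6 -0.2 -0.5] q6 1.78 w 0.6
shift [ 2.3 23.6  0.3] turn 0.0014 x [ 0.0247  0.0074 -0.9997]
s,l,z -41.7 0.3 104.8
```

Request:
{"name": "send_rows", "arguments": {"rows": [[2, 5, 0, 0], [0.5, 5, 0, 0], [0, 5, 0, 0], [0, 0, 0, 0]]}}

```text
t: 3.58
ee_pos: [517.8, 91.5, 103.1]
orientation: [1.264, 1.173, -1.228]
ft_force: [-0.7, 0.3, 0.5]
width: 0.3
```

```bash
python3 -c "
from h import *
st(-18,0,103)"
```

```text
t 3.58 pos [517.8  91.5 103.1] head -0.0532 F [-0.7  0.3  0.5] q6 1.77 w 0.3
shift [0.3 8.4 0.3] turn 0.0018 x [ 0.0221  0.0072 -0.9997]
s,l,z -26.4 0.3 103.1
```

Request:
{"name": "send_rows", "arguments": {"rows": [[0, 4, 0, 0], [0, 4, 0, 0], [0, 0.5, 0, 0], [0, 0, 0, 0]]}}

```text
t: 3.92
ee_pos: [529.1, 91.0, 103.6]
orientation: [1.266, 1.171, -1.226]
ft_force: [-2.5, -0.1, 3.9]
width: 0.6
```

```bash
python3 -c "
from h import *
st(-18,0,103)
shot('wrist','w3')
im=cv2.imread('pics/w3.png')[60:280,200:440]
cv2.imwrite('pics/c3.png',cv2.resize(im,None,fx=2.5,fy=2.5,interpolation=cv2.INTER_CUBIC))"
```

```text
t 3.92 pos [529.1  91.  103.6] head -0.0534 F [-2.5 -0.1  3.9] q6 1.77 w 0.6
shift [ 0.6 -2.8  0.5] turn 0.0016 x [ 0.0246  0.0074 -0.9997]
s,l,z -15.2 0.5 103.6
```

View pics/c3.png

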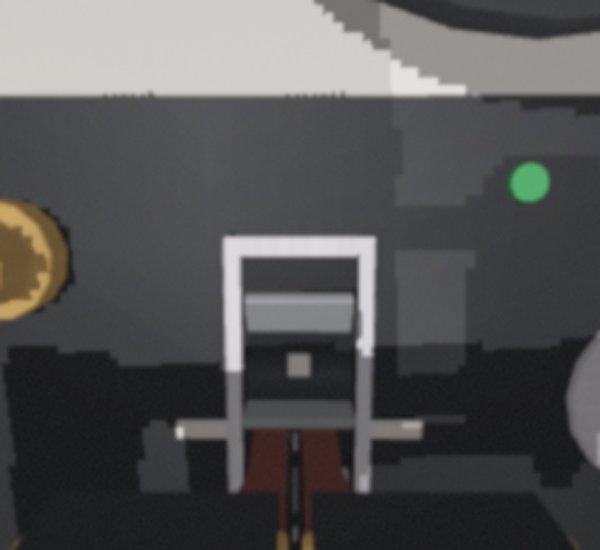

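Request:
{"name": "send_rows", "arguments": {"rows": [[-10, 0, 0, 0], [-15, 0, 0, 0], [-5, -10, 0, 0], [0, -14, 0, 0], [0, 0, 0, 0]]}}

```text
t: 4.38
ee_pos: [503.0, 92.1, 135.6]
orientation: [1.267, 1.171, -1.226]
ft_force: [0.1, -0.5, -0.3]
width: 0.4
```

```bash
cat > look.py <<'E'
from h import *
import sys
st(*map(float,sys.argv[2:5]))
d=shot('wrist',sys.argv[1])
im=cv2.imread('pics/%s.png'%sys.argv[1])[60:280,200:440]
cv2.imwrite('pics/c%s.png'%sys.argv[1],cv2.resize(im,None,fx=2.5,fy=2.5,interpolation=cv2.INTER_CUBIC))
E
python3 look.py w4 -43 0 103
```

```text
t 4.38 pos [503.   92.1 135.6] head -0.0538 F [ 0.1 -0.5 -0.3] q6 1.78 w 0.4
shift [32.6 -2.6  0.4] turn 0.0012 x [ 0.0258  0.0076 -0.9996]
s,l,z -41.3 0.1 135.6
```

View pics/cw4.png

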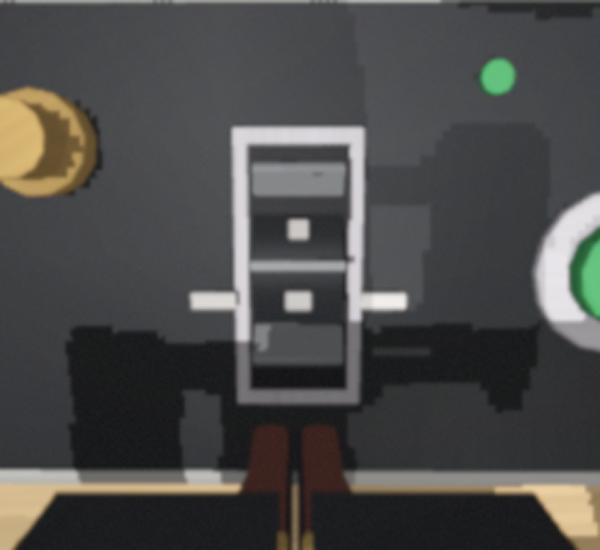

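Request:
{"name": "send_rows", "arguments": {"rows": [[15, -1, 0, 0], [13, -1, 0, 0], [6, 0, 0, 0], [2, 0, 0, 0], [0, 0, 0, 0]]}}

```text
t: 4.85
ee_pos: [505.8, 93.0, 100.4]
orientation: [1.27, 1.167, -1.219]
ft_force: [-0.2, -0.2, 0.5]
width: 0.5
```

```bash
python3 -c "
from h import *
st(-18,0,103)"
```

```text
t 4.85 pos [505.8  93.  100.4] head -0.0531 F [-0.2 -0.2  0.5] q6 1.78 w 0.5
shift [-2.  20.6  1.2] turn 0.0019 x [ 0.0328  0.0085 -0.9994]
s,l,z -38.6 1.2 100.4
```

Request:
{"name": "send_rows", "arguments": {"rows": [[-2.5, 0, 1, 0], [0, 5, 0, 0], [0, 5, 0, 0], [0, 4, 0, 0], [0, 0, 0, 0]]}}

```text
t: 5.27
ee_pos: [520.7, 91.0, 104.8]
orientation: [1.27, 1.167, -1.22]
ft_force: [-0.7, -0.7, 0.1]
width: 0.4
```

```bash
python3 -c "
from h import *
st(-18,0,103)"
```

```text
t 5.27 pos [520.7  91.  104.8] head -0.0531 F [-0.7 -0.7  0.1] q6 1.77 w 0.4
shift [2.  5.4 0. ] turn 0.0019 x [ 0.0316  0.0085 -0.9995]
s,l,z -23.5 0.0 104.8
```

Request:
{"name": "send_rows", "arguments": {"rows": [[2, 3, 0, 0], [0, 1.5, 0, 0], [0, 0, 0, 0]]}}

```text
t: 5.52
ee_pos: [527.7, 90.8, 103.5]
orientation: [1.272, 1.165, -1.218]
ft_force: [-1.1, -0.0, 1.3]
width: 0.4
```

```bash
python3 -c "
from h import *
st(-17,0,103)"
```

```text
t 5.52 pos [527.7  90.8 103.5] head -0.0533 F [-1.1 -0.   1.3] q6 1.77 w 0.4
shift [ 0.5 -0.5  0.2] turn 0.0017 x [ 0.0351  0.0088 -0.9993]
s,l,z -16.5 0.2 103.5
```

Request:
{"name": "send_rows", "arguments": {"rows": [[-10, 0, 0, 0], [-15, 0, 0, 0], [-3, -12, 0, 0], [0, -12, 0, 0], [0, 0, 0, 0]]}}

```text
t: 5.93
ee_pos: [501.0, 91.8, 132.5]
orientation: [1.272, 1.164, -1.217]
ft_force: [-0.8, 0.1, -0.0]
width: 0.2
```

```bash
python3 look.py w5 -43 0 103
```

```text
t 5.93 pos [501.   91.8 132.5] head -0.0537 F [-0.8  0.1 -0. ] q6 1.78 w 0.2
shift [29.5 -0.8  0.1] turn 0.0013 x [ 0.0356  0.0089 -0.9993]
s,l,z -43.3 -0.2 132.5
```

View pics/cw5.png

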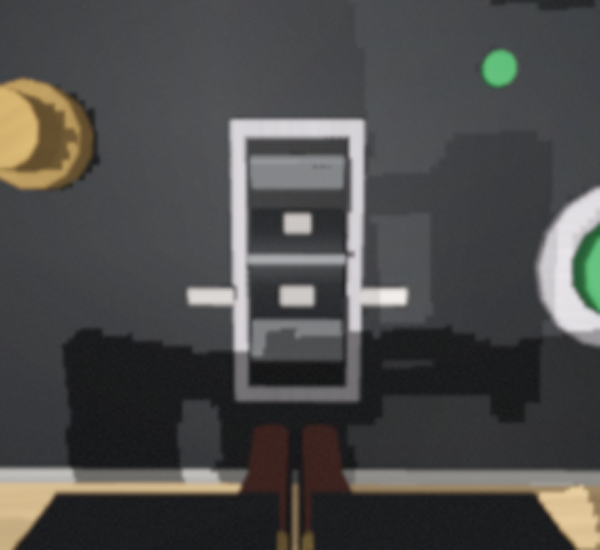

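Request:
{"name": "send_rows", "arguments": {"rows": [[13, -1, 0, 0], [10, -2, 0, 0], [4, 0, 0, 0], [0, 0, 0, 0], [0, 4, 0, 0], [0, 5, 0, 0], [0, 5, 0, 0], [0, 2, 0, 0], [0, 0, 0, 0]]}}

```text
t: 6.73
ee_pos: [515.0, 91.5, 104.2]
orientation: [1.27, 1.167, -1.22]
ft_force: [-1.9, 0.3, 1.6]
width: 0.4
```

```bash
python3 -c "
from h import *
st(-17,0,103)"
```

```text
t 6.73 pos [515.   91.5 104.2] head -0.053 F [-1.9  0.3  1.6] q6 1.77 w 0.4
shift [ 1.5 12.2  0.2] turn 0.002 x [ 0.032   0.0086 -0.9995]
s,l,z -29.2 0.2 104.2
```

Request:
{"name": "send_rows", "arguments": {"rows": [[1, 4, 0, 0], [0.5, 4, 0, 0], [0, 1.5, 0, 0], [0, 0, 0, 0]]}}

```text
t: 7.07
ee_pos: [527.3, 91.0, 103.6]
orientation: [1.272, 1.165, -1.217]
ft_force: [-0.2, 0.9, 1.7]
width: 0.5
```

```bash
python3 -c "
from h import *
st(-17,0,103)"
```

```text
t 7.07 pos [527.3  91.  103.6] head -0.0531 F [-0.2  0.9  1.7] q6 1.77 w 0.5
shift [ 0.6 -0.1  0.3] turn 0.0019 x [ 0.0355  0.0089 -0.9993]
s,l,z -17.0 0.3 103.6
```

Request:
{"name": "send_rows", "arguments": {"rows": [[-10, 0, 0, 0], [-15, 0, 0, 0], [-3, -12, 0, 0], [0, -12, 0, 0], [0, 0, 0, 0]]}}

```text
t: 7.48
ee_pos: [501.3, 92.0, 132.9]
orientation: [1.273, 1.163, -1.216]
ft_force: [-0.7, 0.5, -0.4]
width: 0.6
```

```bash
python3 look.py w6 -43 0 103
```

```text
t 7.48 pos [501.3  92.  132.9] head -0.0536 F [-0.7  0.5 -0.4] q6 1.78 w 0.6
shift [29.9 -1.2  0.2] turn 0.0014 x [ 0.0376  0.0091 -0.9993]
s,l,z -43.0 -0.1 132.9
```

View pics/cw6.png

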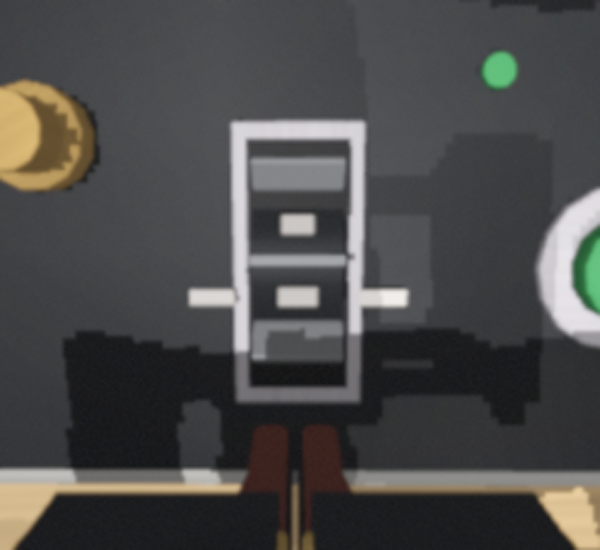

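Request:
{"name": "send_rows", "arguments": {"rows": [[13, -1, 0, 0], [10, -2, 0, 0], [4, 0, 0, 0], [0, 0, 0, 0], [0, 4, 0, 0], [0, 5, 0, 0], [0, 5, 0, 0], [0, 2, 0, 0], [0, 0, 0, 0]]}}

```text
t: 8.28
ee_pos: [515.4, 91.6, 104.6]
orientation: [1.271, 1.166, -1.218]
ft_force: [-2.0, -0.2, 1.1]
width: 0.6
```

```bash
python3 -c "
from h import *
st(-17,0,103)"
```

```text
t 8.28 pos [515.4  91.6 104.6] head -0.0528 F [-2.  -0.2  1.1] q6 1.77 w 0.6
shift [ 2.  11.8  0.4] turn 0.0022 x [ 0.034   0.0087 -0.9994]
s,l,z -28.9 0.3 104.6
```

Request:
{"name": "send_rows", "arguments": {"rows": [[1.5, 4, 0, 0], [0.5, 4, 0, 0], [0, 1.5, 0, 0], [0, 0, 0, 0]]}}

```text
t: 8.62
ee_pos: [527.7, 91.1, 103.5]
orientation: [1.273, 1.164, -1.215]
ft_force: [-0.5, 0.8, 2.1]
width: 0.1
```

```bash
python3 -c "
from h import *
st(-17,0,103)"
```

```text
t 8.62 pos [527.7  91.1 103.5] head -0.0529 F [-0.5  0.8  2.1] q6 1.77 w 0.1
shift [ 0.5 -0.5  0.5] turn 0.0021 x [ 0.0377  0.0091 -0.9992]
s,l,z -16.5 0.5 103.5
```

Request:
{"name": "send_rows", "arguments": {"rows": [[-10, 0, 0, 0], [-15, 0, 0, 0], [-3, -12, 0, 0], [0, -12, 0, 0], [0, 0, 0, 0]]}}

```text
t: 9.03
ee_pos: [501.6, 92.1, 132.7]
orientation: [1.274, 1.162, -1.214]
ft_force: [-0.2, -0.1, -0.5]
width: 0.4
```

```bash
python3 look.py w7 -43 0 103
```

```text
t 9.03 pos [501.6  92.1 132.7] head -0.0535 F [-0.2 -0.1 -0.5] q6 1.78 w 0.4
shift [29.7 -1.5  0.4] turn 0.0015 x [ 0.0396  0.0093 -0.9992]
s,l,z -42.7 0.1 132.7
```

View pics/cw7.png

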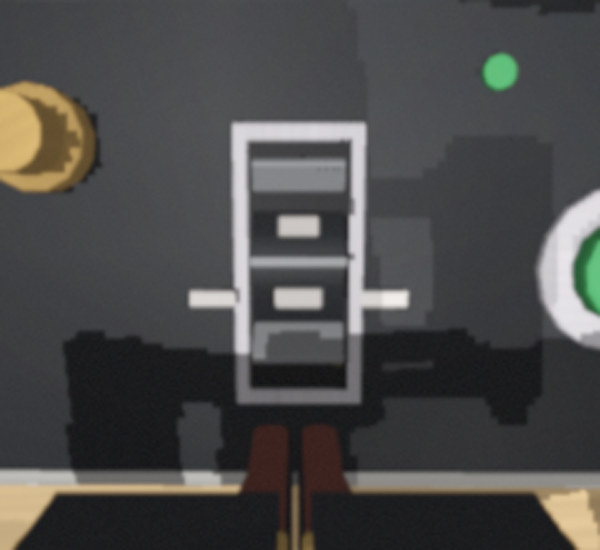

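Request:
{"name": "send_rows", "arguments": {"rows": [[13, -1, 0, 0], [10, -2, 0, 0], [4, 0, 0, 0], [0, 0, 0, 0], [0, 4, 0, 0], [0, 5, 0, 0], [0, 5, 0, 0], [0, 2, 0, 0], [0, 0, 0, 0]]}}

```text
t: 9.83
ee_pos: [515.8, 91.8, 104.5]
orientation: [1.272, 1.165, -1.216]
ft_force: [-2.2, -0.2, 0.9]
width: 0.1
```

```bash
python3 -c "
from h import *
st(-17,0,103)"
```

```text
t 9.83 pos [515.8  91.8 104.5] head -0.0526 F [-2.2 -0.2  0.9] q6 1.77 w 0.1
shift [ 1.9 11.4  0.6] turn 0.0024 x [ 0.0361  0.0089 -0.9993]
s,l,z -28.5 0.5 104.5
```

Request:
{"name": "send_rows", "arguments": {"rows": [[1.5, 4, 0, 0], [0.5, 4, 0, 0], [0, 1, 0, 0], [0, 0, 0, 0]]}}

```text
t: 10.17
ee_pos: [527.6, 91.3, 103.4]
orientation: [1.274, 1.162, -1.213]
ft_force: [-1.0, -0.4, 2.0]
width: 0.5
```

```bash
python3 -c "
from h import *
st(-17,0,103)"
```

```text
t 10.17 pos [527.6  91.3 103.4] head -0.0528 F [-1.  -0.4  2. ] q6 1.77 w 0.5
shift [ 0.4 -0.4  0.7] turn 0.0022 x [ 0.0397  0.0093 -0.9992]
s,l,z -16.7 0.7 103.4
```

Request:
{"name": "send_rows", "arguments": {"rows": [[-10, 0, 0, 0], [-15, 0, 0, 0], [-6, -12, 0, 0], [-3, -12, 0, 0], [0, 0, 0, 0]]}}

```text
t: 10.58
ee_pos: [500.9, 92.2, 139.0]
orientation: [1.275, 1.161, -1.213]
ft_force: [0.5, -0.8, -0.2]
width: 0.5
```

```bash
python3 look.py w8 0 -84.5 125
```

```text
t 10.58 pos [500.9  92.2 139. ] head -0.0533 F [ 0.5 -0.8 -0.2] q6 1.78 w 0.5
shift [14.7 42.6 84.9] turn 0.0017 x [ 0.041   0.0094 -0.9991]
s,l,z -43.4 0.1 139.0
```

View pics/cw8.png

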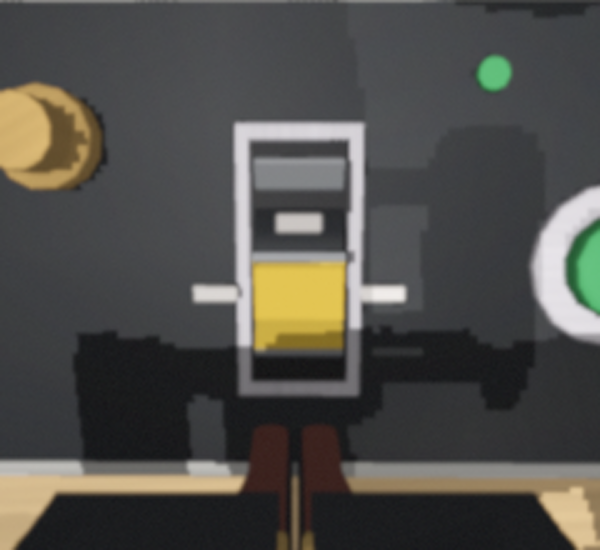

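Request:
{"name": "send_rows", "arguments": {"rows": [[-8, 0, 20, 0], [0, 8, 30, 0], [0, 15, 30, 0], [0, 15, 6, 0], [0, 5, 0, 0], [0, 0, 0, 0]]}}

```text
t: 11.13
ee_pos: [538.8, 1.9, 147.2]
orientation: [1.272, 1.163, -1.209]
ft_force: [-0.7, -0.4, 0.1]
width: 0.2
```

```bash
python3 look.py w9 0 -84.5 109
```

```text
t 11.13 pos [538.8   1.9 147.2] head -0.0494 F [-0.7 -0.4  0.1] q6 1.59 w 0.2
shift [38.2 -1.  -3. ] turn 0.0056 x [ 0.0416  0.0096 -0.9991]
s,l,z -0.6 -87.9 147.2
```

View pics/w9.png

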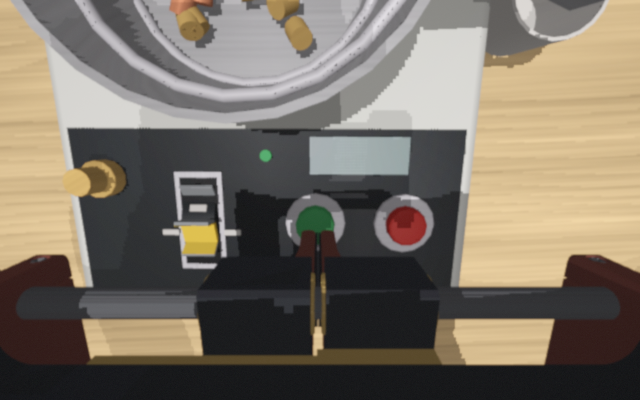

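Request:
{"name": "send_rows", "arguments": {"rows": [[14, -1, -3, 0], [11, -0.5, 0, 0], [4, 0, 0, 0], [0, 0, 0, 0]]}}

```text
t: 11.52
ee_pos: [535.4, 8.5, 116.0]
orientation: [1.269, 1.167, -1.209]
ft_force: [0.4, -0.7, 0.3]
width: 0.4
```

```bash
python3 -c "
from h import *
st(0,-84.5,103.5)"
```

```text
t 11.52 pos [535.4   8.5 116. ] head -0.0458 F [ 0.4 -0.7  0.3] q6 1.59 w 0.4
shift [12.6  3.9  3.2] turn 0.0092 x [ 0.0386  0.0101 -0.9992]
s,l,z -4.4 -81.5 116.0
```

Request:
{"name": "send_rows", "arguments": {"rows": [[4, 3, 2, 0], [4, 1, 1, 0], [3, 0, 0, 0], [0, 0, 0, 0]]}}

```text
t: 11.85
ee_pos: [539.1, 6.3, 104.6]
orientation: [1.267, 1.169, -1.208]
ft_force: [-1.5, 0.3, 4.8]
width: 0.6
```

```bash
python3 -c "
from h import *
st(0,-84.5,103.5)"
```

```text
t 11.85 pos [539.1   6.3 104.6] head -0.0437 F [-1.5  0.3  4.8] q6 1.59 w 0.6
shift [1.1 0.4 1. ] turn 0.0113 x [ 0.0372  0.0102 -0.9993]
s,l,z -0.5 -83.5 104.6
```

Request:
{"name": "send_rows", "arguments": {"rows": [[2, 0, 0, 0], [1.5, 0, 0, 0], [0.5, 0, 0, 0], [0, 0, 0, 0]]}}

```text
t: 12.18
ee_pos: [539.1, 6.3, 104.2]
orientation: [1.267, 1.169, -1.209]
ft_force: [-3.1, 0.2, 3.3]
width: 0.1
```

```bash
python3 -c "
from h import *
st(0,-84.5,103.5)"
```

```text
t 12.18 pos [539.1   6.3 104.2] head -0.0442 F [-3.1  0.2  3.3] q6 1.59 w 0.1
shift [0.7 0.4 1. ] turn 0.0108 x [ 0.0369  0.0105 -0.9993]
s,l,z -0.5 -83.5 104.2
```

Request:
{"name": "send_rows", "arguments": {"rows": [[5, 0, 0, 0], [5, 0, 0, 0]]}}

```text
t: 12.35
ee_pos: [539.9, 6.4, 101.8]
orientation: [1.267, 1.169, -1.209]
ft_force: [-30.6, -0.6, 88.1]
width: 0.2
```

```bash
python3 -c "
from h import *
st(0,-84.5,103.5)"
```

```text
t 12.35 pos [539.9   6.4 101.8] head -0.0444 F [-30.6  -0.6  88.1] q6 1.59 w 0.2
shift [-1.7 -0.3  1. ] turn 0.0106 x [ 0.0373  0.0108 -0.9992]
s,l,z 0.3 -83.4 101.8
```

Request:
{"name": "send_rows", "arguments": {"rows": [[-6, 0, 0, 0], [-12, 0, 0, 0], [-20, 0, 0, 0], [-20, -10, 0, 0], [-20, -20, 0, 0], [0, -20, -10, 0], [0, 0, 0, 0], [0, 0, 0, 0]]}}

```text
t: 13.02
ee_pos: [490.2, 17.1, 187.6]
orientation: [1.275, 1.158, -1.199]
ft_force: [1.1, -0.2, 1.3]
width: 0.7
```

```bash
python3 look.py w10 0 -84.5 109; python3 -c "
from h import *
d=shot('top','top1');a=dict(np.load('pics/top0.npz'))
w=dict(np.load('pics/w10.npz'))
for n,u,v in [('jar',165,250),('bottle',157,200),('tape',448,252),('carton',470,210),('fit',251,198)]: print(n,pt(a,u,v).round(1),pt(d,u,v).round(1))
"
```

```text
t 13.02 pos [490.2  17.1 187.6] head -0.046 F [ 1.1 -0.2  1.3] q6 1.61 w 0.7
shift [80.9 45.8 10.5] turn 0.009 x [ 0.0511  0.0105 -0.9986]
s,l,z -50.0 -75.4 187.6
jar [448.2 377.   91.3] [448.3 378.   88.6]
bottle [571.1 379.1 153.5] [571.2 379.5 152.6]
tape [ 438.  -377.4   48.5] [ 438.  -377.6   48. ]
carton [ 550.5 -435.4   72.1] [ 550.3 -434.8   73.5]
fit [579.3 150.5 122.7] [578.5 149.6 128.3]
```

View pics/w10.png

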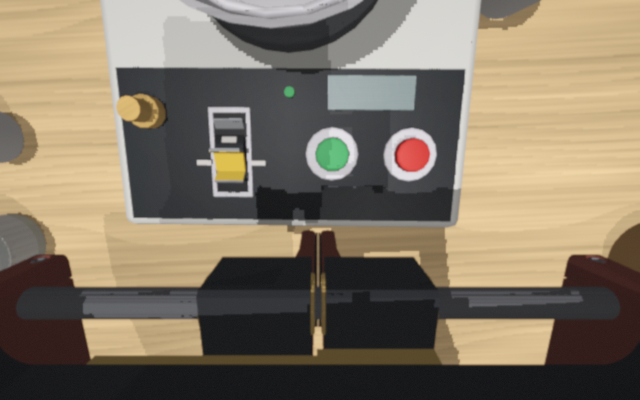

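View pics/top1.png

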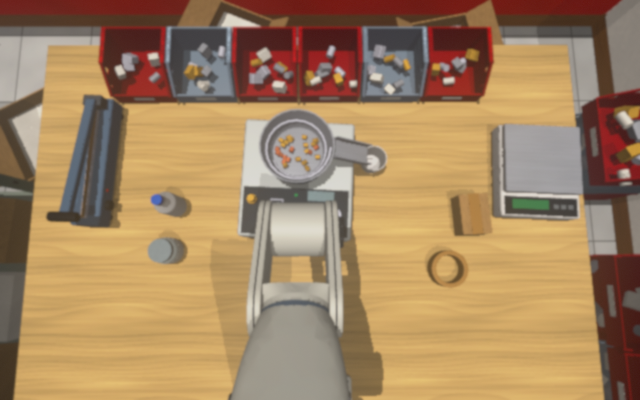

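The wrist picture shows the yellow patch between the pointers (about pixel 230,163). Both buttons are up: green at 332,153 and red at 412,155. In the top picture, no loose thing has moved. Next I check the green button's height and hand in.

```bash
python3 -c "
from h import *
w=dict(np.load('pics/w10.npz'))
print(pt(w,331,150).round(1),pt(w,411,153).round(1),pt(w,370,120).round(1))
print(ctrl.get_obs()['ft_force'].round(1)); print(ctrl.close_job())"
```

```text
[543.    5.6 108.7] [548.6  12.9 352.8] [565.6 -27.9  95. ]
[ 0.1 -0.8 -0. ]
the job is handed in; nothing more can be done
None
```

The counter is set to the yellow batch size and was started there, and the job was handed in at about 13 s. No verdict was reported.

- **Wheel:** I flicked it five clicks with the shut fingertips, checking by camera after each. The white bar widened at every step, and after the fifth the yellow patch stood between the white pointers. It was still there in the last picture, after the button press.
- **Green button:** I pressed it to its stop, then lifted clear. In the last check its top was at 108.7 mm (109 mm is fully up), and the tool force was about zero.
- **Excess force:** To make sure the button had bottomed, I sent a last push that was harder than needed. The wrist reading after it was about 93 N, against the 120 N limit. I only read the force at the end of each call, so the peak in between is not known.
- **Red button:** I never went near it, and it looks up in the last picture. The one depth reading I took on it gave an impossible 353 mm, so its height was judged by eye only.
- **Loose things:** Depth readings from the top camera put the jar, bottle, tape, carton and fitting within about 1 mm sideways of where they began. The fitting's height reading was about 6 mm off, which I took for edge noise. The cup was checked by eye only and had not visibly moved.

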